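# Stock and label an empty bay of the bark-shingle shelf

### The job

Stock the empty bay of the shelf: set the taped bundle of bark shingles down midway between the tall stack and the low stack, lying the same way with its front end in line with theirs, and let go of it. Then take the wide label holder out of the spares block and push it down behind the shelf's front lip until it is fully home on the bottom of the slot, upright, card facing out to the front and centred on the bundle. Finish still gripping it and pressing it firmly down, so that it can be pinned; do not ram it, and leave everything else where it is.

Things in the scene. Friction and masses are not known exactly. Their poses are not given: they have to be found in the camera images.
- shelf: low wooden stock shelf fixed on the bench, 290 mm deep (its x), 430 mm wide (its y); origin: centre of its footprint at bench level; +x points from its front to its back. Plank top 90 mm above the bench, x = -140 to +130 mm, y = -200 to +200 mm. End boards 15 mm thick, 130 mm high, at both ends; back board 115 mm high at x = 130 to 142 mm
- lip (a point): middle of the top edge of the lip, a batten along the shelf's whole front: 10 mm thick (shelf x = -158 to -148 mm), this point at x = -153 mm, its top 102 mm above the bench and 12 mm above the plank. Behind it, between lip and plank edge, runs a slot 8 mm wide (shelf x = -148 to -140 mm), open at the top, from end board to end board. Axes as the shelf's
- slot_floor: rigid batten that closes the bottom of the slot; origin on its upper face, in the middle of the slot's length and width, 64 mm above the bench (26 mm below the plank top, 38 mm below the lip's top); axes as the shelf's. A firm push is about 10 N; 70 N would split the holder
- bundle: the bundle to be stocked: flat brown bark shingles held by two white tape bands near its ends, 180 mm long (its x) x 58 mm wide (its y) x 46 mm high, about 0.25 kg, rigid; origin: centre of its underside. Both ends are alike. It starts on the bench, to the left or right of the shelf
- stack_tall: tall untied stack of bark shingles on the shelf, 180 mm long (its x) x 80 mm wide (its y) x 95 mm high; origin: centre of its underside. It and the low stack lie parallel, their front ends in line, 200 to 220 mm apart between centres; either may be the left one; the empty bay is between them
- stack_low: low untied stack of bark shingles on the shelf, 180 mm long (its x) x 80 mm wide (its y) x 36 mm high; origin: centre of its underside
- holder: the wide label holder to be fitted: wooden label holder standing upright: plate 5 mm thick (its x), 80 mm wide (its y), 104 mm tall (its z), the top 22 mm a grip rail 12 mm thick (mid-height 93 mm above the origin); a white card on its -x face, 42 to 82 mm up. Origin: centre of the bottom edge. About 50 g. It starts in one of the two slots of the spares block
- block: spares block: wooden block fixed on the bench, 130 mm (its x) x 104 mm (its y) x 42 mm high, origin: centre of its underside; two slots 7 mm wide run along its y at x = +-32.5 mm, 30 mm deep (floor 12 mm above the bench). A holder stands in each, its card towards the block's -x
- holder_narrow: a spare, not to be used, in the other slot of the block: wooden label holder standing upright: plate 5 mm thick (its x), 50 mm wide (its y), 104 mm tall (its z), the top 22 mm a grip rail 12 mm thick (mid-height 93 mm above the origin); a white card on its -x face, 42 to 82 mm up. Origin: centre of the bottom edge. 
- holder_tall: label holder already in the slot in front of the tall stack: like the wide one, 80 mm wide, 104 mm tall. Origin: centre of the bottom edge. Loose, to be left alone
- holder_low: label holder already in the slot in front of the low stack: like the wide one, 80 mm wide, 104 mm tall. Origin: centre of the bottom edge. Loose, to be left alone
- tape_roll: roll of white tape lying flat, 90 mm across, 38 mm high; origin: centre of its underside
- pin_tin: steel tin of bamboo pins, 64 mm across, 62 mm high; origin: centre of its underside
Not all that is in view belongs to the job. What is shaped like the holder but red or turquoise is not meant.

How it is judged:
By the outcome, as a careful person would: the job done as asked, in the order asked, and still so for the second after the job is handed in, while the arm keeps its last pose, push and grip.
It also fails if it takes over 69 s, if anything falls off the work surface, if the arm or the gripper's body presses on something with over 40 N, if the wrist force passes 120 N, or if a joint passes its speed limit or range.

### The arm

A 6-joint arm with a two-finger parallel gripper is mounted at the origin on the work surface. World frame = base frame: x ahead of the robot, y to its left, z up, the work surface at z = 0. Lengths are in m, angles in rad, forces in N, time in s.
With the tool pointing down it reaches from about 0.375 to 0.9 m from the base axis. Payload 3.1 kg.
Tool frame: the origin (TCP) lies midway between the tips of the shut fingers; the grasp point (between the pads) lies 19 mm behind it; x points along the fingers, y is the direction in which the jaws open and shut, and the axes are right-handed (so a half turn about x gives the same grasp; the last joint's range is limited). The gripper opens to 87 mm and grips with 3 to 60 N. Pads are 19 mm wide; open, the fingers measure 117 mm over their backs; the gripper's body (75 mm by 190 mm) begins 51 mm behind the grasp point.
Start: joints at [1.169, 0.527, 1.433, -0, 1.181, -0.178], TCP at [0.138, 0.61, 0.194] pointing down, gripper open.
Joint ranges: [-3.08, 3.08], [-0.75, 2.2], [0.22, 2.44], [-1.43, 4.57], [0, 2.65], [-2.85, 2.85]. Speed limits (rad/s): [2.79, 2.79, 3.14, 3.14, 3.14, 3.14].

### API

Orientations are given as a unit quaternion [x, y, z, w].
In Python, from rig import get_obs, imaging, robot gives the robot as it stands.
- The arm moves only by the shell command python3 -m inch 'ROWS' [FORCE]. ROWS is JSON, a list of rows, each a list of 3 entries, a list of its own where there are three numbers: the finger opening in mm, from 0 to 87, then the shift along the tool's x, y, z in mm, then the turn, a rotation vector about the tool's x, y, z in degrees. In form: [[grip, [dx, dy, dz], [wx, wy, wz]], ...]. A call has 1 to 12 rows; each row shifts and turns the pose as measured when the row begins, along the tool's axes as they then stand; what a row does not reach is not made up. A row lasts 1/8 s, in which the tool goes at most 62.5 mm and 10.7 degrees, less where a joint would pass 70% of its speed; a pose out of reach is approached as far as the arm can. A call with a gripper value outside its range is refused whole. The fingers move at their own pace and stop on an object; FORCE is the grip in N (left out, the last holds). Time passes only in rows, so rows that do not move let the fingers close. It gives the time, the measured TCP pose, the force and the opening at its end, in the units of the state.
- get_obs(): the state, without advancing time (a new reading comes with each control period).
- imaging.camera(name): name is "scene" or "top" or "wrist"; returns the picture (400x640x3 uint8, red, green, blue); there is no depth.
- imaging.camera_params(name): a dict with "camera_matrix" (3x3 intrinsics, pixels), "xyz" and "rotation" of the camera in the world. Camera axes: x right, y down, z forward; pixel columns grow to the right and rows downward; lengths in m; the calibration is good to about 2 mm. A picture is of the moment at which its call begins: read the wrist's pose just before it. camera_params takes no time and is no camera call; for the wrist camera it gives the pose at the moment of the call.
- robot.hand_in(): hands the job in, once; it reports no verdict.
Trained networks look in the newest picture that a camera, given by its name, has taken for a name from the list of things; names that differ only in an ending like _2 or _b are one class to them, and where a whole thing is asked for, a point or a joint stands for the part that bears it (a point fixed in the world has none). Each returns a list of dicts, best first, with "confidence" (0 to 1); they miss things now and then, are a little off and sometimes report something else, mostly with a low value. They report only what shows in the picture. A call takes as long as a camera call. They do not tell look-alikes from the thing itself.
- imaging.cut_out(camera, target): "pixels" (400x640 bool, what is visible of it) and "box" ([centre column, centre row, width, height] in pixels, round what is visible of it).
- imaging.tip_of(camera, target): "pixel" ([column, row] in pixels: a listed point, or the origin of a listed thing).
The state is a dict: "time": time; "q": joint angles; "joint_velocities": joint speeds; "joint_torque": joint torques, N m; "position": TCP position; "tool_rot": TCP orientation; "ft_force": force on the tool from outside, world axes, zero at the start; "moment": the same for the moment, N m; "grip_width": finger opening in m.
Only numpy, scipy, OpenCV 4.12 (cv2) and the standard library are available. Lean on these libraries where they do the work, as an engineer would, in place of code of your own. Each camera call takes 0.05 s, during which the arm holds its last target. There are 200 camera calls.

## Working session

There is one attempt and no reset: what is moved stays moved. The work goes in short steps, Python scripts to look and compute and a shell command to move; the robot and the scene stay as the last step left them, time stands still between calls to the robot, and variables do not carry over. Pictures are saved under pics/ and viewed, about 8 in all and at most 12, crops included, and the job is handed in when it is done.

```bash
ls; mkdir -p pics; python3 - <<'E'
from rig import get_obs, imaging, robot
import cv2,numpy as np
o=get_obs();print({k:np.round(v,3) for k,v in o.items()})
for c in ["scene","top"]:
    im=imaging.camera(c);cv2.imwrite(f"pics/{c}0.png",im[:,:,::-1])
    p=imaging.camera_params(c);print(c,{k:np.round(v,4).tolist() for k,v in p.items()})
    for t in ["shelf","lip","bundle","stack_tall","stack_low","holder","block","holder_narrow","holder_tall","holder_low","tape_roll","pin_tin"]:
        a=imaging.tip_of(c,t)
        b=imaging.cut_out(c,t) if t!="lip" else []
        print(t,[(np.round(d["pixel"]).tolist(),round(d["confidence"],2)) for d in a[:3]],[(np.round(d["box"]).tolist(),round(d["confidence"],2)) for d in b[:3]])
E
```

```text
pics
{'time': np.float64(0.0), 'q': array([ 1.169,  0.528,  1.434, -0.   ,  1.181, -0.179]), 'joint_velocities': array([-0.002,  0.   , -0.002,  0.001, -0.   , -0.   ]), 'joint_torque': array([ 1.0000e-03, -4.4004e+01, -1.7659e+01,  6.3000e-02,  5.8000e-02,
       -0.0000e+00]), 'position': array([0.138, 0.609, 0.193]), 'tool_rot': array([ 0.078,  0.703, -0.079,  0.703]), 'ft_force': array([ 0.116,  0.407, -0.457]), 'moment': array([ 0.004,  0.008, -0.001]), 'grip_width': np.float64(0.087)}
scene {'camera_matrix': [[471.9547, 0.0, 318.8497], [0.0, 471.9547, 197.4638], [0.0, 0.0, 1.0]], 'xyz': [1.0, -1.0102, 0.8674], 'rotation': [0.8646, 0.221, -0.1037, -0.4391]}
shelf [([390.0, 168.0], 0.65)] [([366.0, 204.0, 161.0, 140.0], 0.83)]
lip [([325.0, 170.0], 0.57)] []
bundle [([377.0, 149.0], 0.5)] [([380.0, 137.0, 52.0, 14.0], 0.87)]
stack_tall [([354.0, 210.0], 0.9), ([266.0, 292.0], 0.5)] [([356.0, 197.0, 76.0, 63.0], 0.91)]
stack_low [([388.0, 173.0], 0.62)] []
holder [([216.0, 273.0], 0.93), ([264.0, 349.0], 0.77), ([216.0, 315.0], 0.71)] [([215.0, 302.0, 37.0, 56.0], 0.97), ([163.0, 
[... 1291 characters left out ...]
.78)] [([502.0, 187.0, 32.0, 27.0], 0.85), ([453.0, 221.0, 40.0, 4.0], 0.73), ([457.0, 264.0, 24.0, 28.0], 0.72)]
block [([439.0, 221.0], 0.8)] [([444.0, 214.0, 37.0, 47.0], 0.56), ([339.0, 224.0, 33.0, 13.0], 0.16)]
holder_narrow [([443.0, 206.0], 0.66), ([307.0, 176.0], 0.23)] [([454.0, 199.0, 25.0, 12.0], 0.57)]
holder_tall [([338.0, 227.0], 0.73)] [([339.0, 224.0, 36.0, 11.0], 0.82)]
holder_low [([251.0, 217.0], 0.81)] [([250.0, 210.0, 39.0, 14.0], 0.71)]
tape_roll [([397.0, 273.0], 0.73), ([292.0, 220.0], 0.4)] [([400.0, 275.0, 33.0, 36.0], 0.67), ([229.0, 268.0, 28.0, 22.0], 0.66), ([262.0, 160.0, 41.0, 73.0], 0.46)]
pin_tin [([229.0, 270.0], 0.96)] [([231.0, 267.0, 28.0, 19.0], 0.85)]
```

```bash
python3 - <<'E'
import cv2,numpy as np
a=cv2.imread("pics/top0.png")[90:330,130:550];cv2.imwrite("pics/top1.png",cv2.resize(a,(798,456),interpolation=cv2.INTER_CUBIC))
a=cv2.imread("pics/scene0.png")[110:370,130:470];cv2.imwrite("pics/scene1.png",cv2.resize(a,(782,598),interpolation=cv2.INTER_CUBIC))
E
```

```text
(no output)
```

View pics/top1.png

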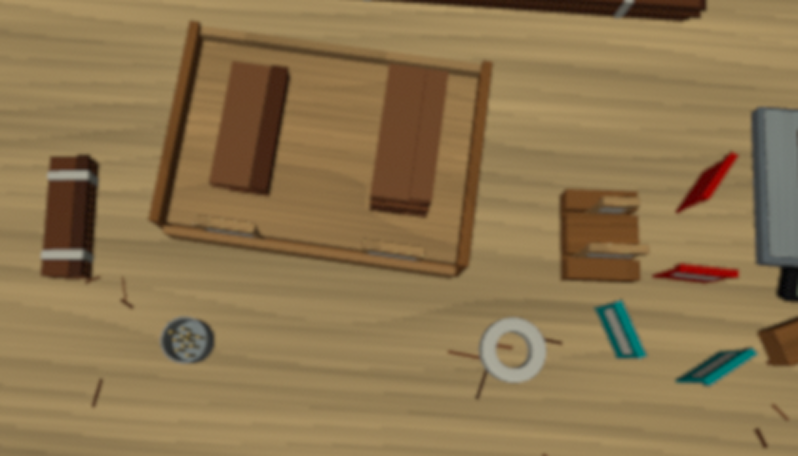

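View pics/scene1.png

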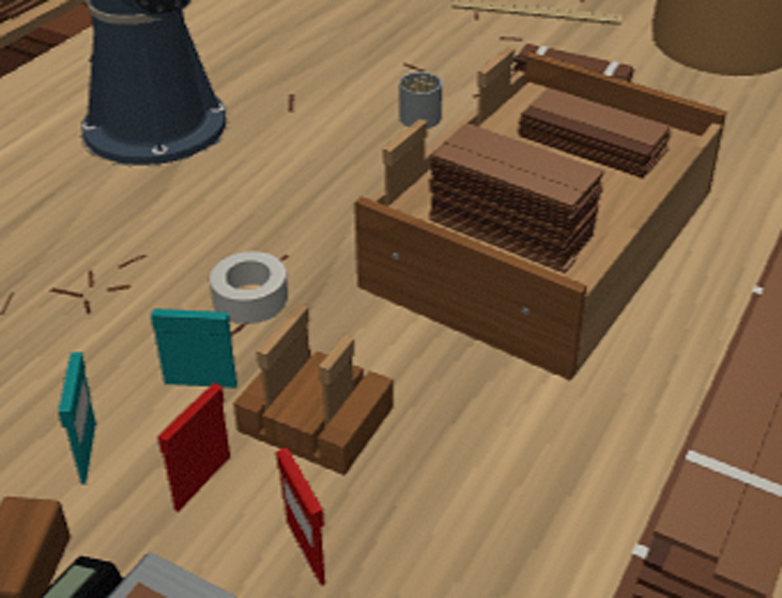

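The top view (798x456 crop) shows the bundle left of the shelf at (70,215). The low stack is at left (250,125), the tall one at right (415,140), and the shelf front faces the robot. The block is at (600,235), with the wide holder in its near slot (615,250) and its card facing the robot. The red and turquoise look-alikes stand around the block.

```bash
cat > h.py <<'E'
import numpy as np,cv2
from scipy.spatial.transform import Rotation as R
from scipy.optimize import minimize
from rig import get_obs, imaging, robot
def cam(c):
    p=imaging.camera_params(c);return np.array(p["camera_matrix"]),np.array(p["xyz"]),R.from_quat(p["rotation"]).as_matrix()
def proj(C,P):
    K,t,r=C;q=(np.atleast_2d(P)-t)@r;u=q@K.T;return u[:,:2]/u[:,2:]
def unproj(C,px,z):
    K,t,r=C;d=np.linalg.inv(K)@np.array([px[0],px[1],1.]);d=r@d;return t+d*(z-t[2])/d[2]
def box(x0,x1,y0,y1,z0,z1): return np.array([[x,y,z] for x in(x0,x1) for y in(y0,y1) for z in(z0,z1)])
def place(p,B,z): 
    c,s=np.cos(p[2]),np.sin(p[2]);return B@np.array([[c,s,0],[-s,c,0],[0,0,1]])+[p[0],p[1],z]
def render(C,Ps,sh=4):
    m=np.zeros((1600,2560),np.uint8)
    for P in Ps: cv2.fillConvexPoly(m,cv2.convexHull(np.float32(proj(C,P)*4+1.5)).astype(np.int32),255)
    return cv2.resize(m,(640,400),interpolation=cv2.INTER_AREA)/255.
def fit(items,boxes,z,p0):
    # items: (cam,mask) list
    def f(p):
        e=0
        for C,M in items:
            r=render(C,[place(p,B,z) for B in boxes]);e+=np.abs(r-M).sum()/M.sum()
        return e
    best=None
    for d in (0,.1,-.1):
        s=np.array([p0[0],p0[1],p0[2]+d]);S=np.vstack([s,s+[.02,0,0],s+[0,.02,0],s+[0,0,.08]])
        r=minimize(f,s,method="Nelder-Mead",options=dict(initial_simplex=S,xatol=2e-4,fatol=1e-4,maxiter=250))
        if best is None or r.fun<best.fun: best=r
    return best.x,best.fun
BX=dict(shelf=[box(-.158,.142,-.215,-.2,0,.13),box(-.158,.142,.2,.215,0,.13),box(.13,.142,-.2,.2,0,.115),box(-.158,-.148,-.2,.2,0,.102),box(-.14,.13,-.2,.2,0,.09)],
 bundle=[box(-.09,.09,-.029,.029,0,.046)],stack_tall=[box(-.09,.09,-.04,.04,0,.095)],stack_low=[box(-.09,.09,-.04,.04,0,.036)],
 block=[box(-.065,.065,-.052,.052,0,.042)],holder=[box(-.0025,.0025,-.04,.04,0,.104),box(-.006,.006,-.04,.04,.082,.104)])
E
python3 - <<'E'
from h import *
C=cam("top");imaging.camera("top")
print("lip",unproj(C,(290,220),.102),"ends",)
P0=dict(shelf=((303,172),0),bundle=((174,207),0),stack_tall=((343,170),.09),stack_low=((264,160),.09),block=((439,221),0))
for n,(px,z) in P0.items():
    g=unproj(C,px,z)
    ms=imaging.cut_out("top",n)
    ms=[m for m in ms if np.hypot(m["box"][0]-px[0],m["box"][1]-px[1])<25]
    if not ms: print(n,g,"nomask");continue
    M=ms[0]["pixels"].astype(float)
    bx=BX[n]
    if n=="block": bx=bx+[place((-.0325,0,0),B,.012) for B in BX["holder"]]
    x,e=fit([(C,M)],bx,z,(g[0],g[1],-.1))
    print(n,np.round(g,3),np.round(x,4),round(e,3),"err")
print([np.round(unproj(C,d["pixel"],.012),3).tolist() for d in imaging.tip_of("top","holder")])
for px in [(165,229)]: pass
# lip front/top edge ends from crop coordinates
f=lambda u,v:(u/1.9+130,v/1.9+90)
for uv,z in [((150,222),.13),((463,272),.13),((195,24),.13),((487,64),.13),((563,280),.042),((638,281),.042),((563,192),.042),((615,247),.116)]: print(uv,np.round(unproj(C,f(*uv),z),3))
E
```

```text
lip [0.46586009 0.05218309 0.102     ] ends
shelf [0.625 0.037 0.   ] [ 0.6203  0.036  -0.0731] 0.413 err
bundle [0.494 0.394 0.   ] [0.5023 0.4065 0.0732] 0.117 err
stack_tall [ 0.613 -0.076  0.09 ] [ 0.6126 -0.0768 -0.0671] 0.033 err
stack_low [0.625 0.138 0.09 ] [ 0.6269  0.1421 -0.0739] 0.046 err
block [ 0.51 -0.36  0.  ] [ 0.5274 -0.3686  0.0437] 0.349 err
[[0.354, -0.514, 0.012], [0.488, -0.367, 0.012], [0.609, -0.516, 0.012], [0.493, 0.169, 0.012]]
(150, 222) [0.48  0.256 0.13 ]
(463, 272) [ 0.444 -0.161  0.13 ]
(195, 24) [0.765 0.231 0.13 ]
(487, 64) [ 0.736 -0.18   0.13 ]
(563, 280) [ 0.455 -0.314  0.042]
(638, 281) [ 0.461 -0.421  0.042]
(563, 192) [ 0.584 -0.312  0.042]
(615, 247) [ 0.495 -0.364  0.116]
```

```bash
cat >> h.py <<'E'
def to(x,y,z,psi):
    o=get_obs();r=R.from_quat(o["tool_rot"]);T=R.from_euler("z",psi)*R.from_euler("y",np.pi/2)
    d=r.inv().apply(np.array([x,y,z])-o["position"])*1000;w=np.degrees((r.inv()*T).as_rotvec())
    print("d_tool mm",np.round(d,1),"w deg",np.round(w,2),"d after turn",np.round(T.inv().apply(np.array([x,y,z])-o["position"])*1000,1),"F",np.round(o["ft_force"],1),"t",round(float(o["time"]),2),"grip",round(float(o["grip_width"])*1000,1))
E
python3 - <<'E'
from h import *
to(.43,.40,.32,.073)
C=cam("wrist");print(C[1],C[2].round(2),C[0].round(0))
E
```

```text
d_tool mm [-125.9 -139.8  331. ] w deg [-16.95  -0.     0.  ] d after turn [-125.9 -230.2  275.9] F [-0.5 -0.2  0.1] t 2.75 grip 87.2
[0.05716661 0.62860713 0.38451346] [[ 0.22  0.93  0.3 ]
 [ 0.98 -0.21 -0.07]
 [-0.    0.3  -0.95]] [[285.   0. 320.]
 [  0. 285. 196.]
 [  0.   0.   1.]]
```

```bash
python3 -m inch '[[87,[-40,0,0],[-8.5,0,0]],[87,[-40,0,0],[-8.5,0,0]],[87,[-20,-38,46],[0,0,0]],[87,[-20,-38,46],[0,0,0]],[87,[0,-38,46],[0,0,0]],[87,[0,-38,46],[0,0,0]],[87,[0,-38,46],[0,0,0]],[87,[0,-38,46],[0,0,0]],[87,[0,0,0],[0,0,0]]]'
python3 - <<'E'
from h import *
C=cam("wrist");im=imaging.camera("wrist");cv2.imwrite("pics/w1.png",im[:,:,::-1])
to(.43,.40,.32,.073)
ms=imaging.cut_out("wrist","bundle")
print([(m["box"],m["confidence"]) for m in ms])
x,e=fit([(C,ms[0]["pixels"].astype(float))],BX["bundle"],0,(.5,.4,.05));print(x,e)
np.save("w1m.npy",ms[0]["pixels"])
ov=im[:,:,::-1].copy()
for q in proj(C,place(x,BX["bundle"][0],0)): cv2.circle(ov,tuple(int(v) for v in np.round(q)),3,(0,255,0),1)
cv2.imwrite("pics/w1o.png",ov)
E
```

```text
time: 3.88
position: [0.4412, 0.4018, 0.3186]
tool_rot: [-0.03, 0.705, 0.032, 0.708]
ft_force: [-0.4, -0.3, -0.0]
grip_width: 0.0873
d_tool mm [-1.5 -2.2 -9.4] w deg [ 0.98  0.21 -0.14] d after turn [-1.4 -2.4 -9.4] F [-0.8 -0.7  0.6] t 3.92 grip 87.0
[([319.6, 186.7, 36.9, 104.8], 0.68)]
[0.49889134 0.40624799 0.08325503] 0.04936244768177542
```

View pics/w1o.png

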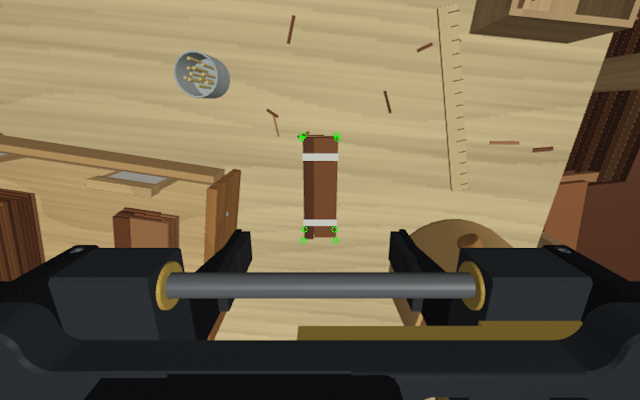

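```bash
python3 - <<'E'
from h import *
a=cv2.imread("pics/top0.png")[100:300,0:240];b=cv2.imread("pics/scene0.png")[40:200,330:570]
c=np.vstack([a,b]);cv2.imwrite("pics/c4.png",cv2.resize(c,None,fx=1.65,fy=1.65,interpolation=cv2.INTER_CUBIC))
print(np.round(unproj(cam("scene"),(447,141),0),3))
E
```

```text
[0.702 0.581 0.   ]
```

View pics/c4.png

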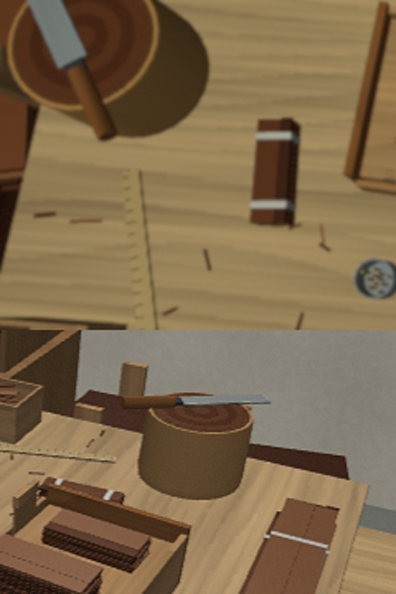

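```bash
python3 -m inch '[[87,[40,4,30],[0,0,0]],[87,[60,0,28],[0.5,0,0]],[87,[60,0,0],[0,0,0]],[87,[60,0,0],[0,0,0]],[87,[0,0,0],[0,0,0]]]'
python3 - <<'E'
from h import *
to(.499,.406,.034,.083)
E
```

```text
time: 4.6
position: [0.4912, 0.424, 0.0972]
tool_rot: [-0.031, 0.704, 0.037, 0.709]
ft_force: [-0.8, 0.0, -0.0]
grip_width: 0.0868
d_tool mm [ 63.1 -19.2   5.6] w deg [ 0.71  0.41 -0.48] d after turn [ 63.2 -18.6   6.3] F [-0.8  0.  -0. ] t 4.6 grip 86.8
```

```bash
python3 -m inch '[[87,[0,-18.5,6],[0.7,0.4,-0.5]],[87,[0,0,0],[0,0,0]],[87,[0,0,0],[0,0,0]]]'
python3 - <<'E'
from h import *
to(.499,.406,.034,.083)
E
```

```text
time: 4.97
position: [0.5024, 0.409, 0.1051]
tool_rot: [-0.028, 0.702, 0.032, 0.71]
ft_force: [-0.5, 0.0, 0.1]
grip_width: 0.087
d_tool mm [71.  -3.  -4.4] w deg [ 0.12  0.66 -0.26] d after turn [71.1 -2.7 -3.6] F [-0.5  0.   0.1] t 4.97 grip 87.0
```

```bash
python3 -m inch '[[87,[25,-3,-4],[0,0.5,0]],[87,[25,0,0],[0,0,0]],[87,[15,0,0],[0,0,0]],[87,[0,0,0],[0,0,0]]]'
python3 - <<'E'
from h import *
to(.499,.406,.034,.083)
E
```

```text
time: 5.48
position: [0.5044, 0.4089, 0.0469]
tool_rot: [-0.026, 0.701, 0.034, 0.712]
ft_force: [-1.1, 0.1, 0.0]
grip_width: 0.087
d_tool mm [12.8 -2.5 -5.8] w deg [ 0.09  0.96 -0.65] d after turn [12.9 -2.4 -5.6] F [-1.1  0.1  0. ] t 5.47 grip 87.0
```

```bash
python3 -m inch '[[87,[14,-3,-6],[0,1.2,-0.7]],[87,[0,0,0],[0,0,0]]]'
python3 - <<'E'
from h import *
to(.499,.406,.034,.083)
E
```

```text
time: 5.72
position: [0.4995, 0.406, 0.0336]
tool_rot: [-0.03, 0.708, 0.03, 0.705]
ft_force: [-0.6, 0.3, -0.5]
grip_width: 0.0868
d_tool mm [-0.4  0.  -0.5] w deg [ 0.09 -0.17  0.02] d after turn [-0.4  0.  -0.5] F [-0.6  0.3 -0.5] t 5.72 grip 86.8
```

Close, then lift to clear the end board.

```bash
python3 -m inch '[[50,[0,0,0],[0,0,0]],[50,[0,0,0],[0,0,0]],[50,[0,0,0],[0,0,0]],[50,[0,0,0],[0,0,0]],[50,[-20,0,0],[0,0,0]],[50,[-40,0,0],[0,0,0]],[50,[-50,0,0],[0,0,0]],[50,[-50,0,0],[0,0,0]],[50,[-50,0,0],[0,0,0]],[50,[0,0,0],[0,0,0]]]' 30
python3 - <<'E'
from h import *
to(.52,.30,.25,-.075)
C=cam("top");imaging.camera("top")
# bundle in hand? ; shelf mask w/ filled holes
ms=imaging.cut_out("top","shelf");M=ms[0]["pixels"].astype(np.uint8)
cs,_=cv2.findContours(M,cv2.RETR_EXTERNAL,cv2.CHAIN_APPROX_NONE);F=np.zeros_like(M);cv2.drawContours(F,cs,-1,1,-1)
for n in("stack_tall","stack_low"):
  for m in imaging.cut_out("top",n):
    if m["confidence"]>.5 and 240<m["box"][0]<370: 
        F|=m["pixels"].astype(np.uint8);z=.09
        print(n,fit([(C,m["pixels"].astype(float))],BX[n],z,(.62,(.14 if n=="stack_low" else -.077),-.07)))
print(M.sum(),F.sum(),fit([(C,F.astype(float))],BX["shelf"]+[place((0,0,0),BX["stack_tall"][0],.09)][:0],0,(.62,.036,-.075)))
cv2.imwrite("pics/topS.png",imaging.camera("top")[:,:,::-1])
print([(np.round(unproj(C,d["pixel"],.102),3),d["confidence"]) for d in imaging.tip_of("top","lip")])
E
```

```text
time: 6.98
position: [0.5016, 0.407, 0.2591]
tool_rot: [-0.029, 0.705, 0.031, 0.708]
ft_force: [0.2, 0.8, -0.3]
grip_width: 0.0504
d_tool mm [   8.8 -108.2    9.3] w deg [ 9.14  0.31 -0.23] d after turn [   9.1 -105.3   26.4] F [ 0.2  0.8 -0.3] t 6.97 grip 50.4
stack_tall (array([ 0.61231954, -0.07680095, -0.07046813]), np.float64(0.035215159889459134))
stack_low (array([ 0.62824096,  0.14197814, -0.07029659]), np.float64(0.054435709767778076))
13890 19044 (array([ 0.61891227,  0.03662561, -0.06659232]), np.float64(0.022555815016617863))
[(array([0.462, 0.048, 0.102]), 0.55)]
```

```bash
python3 - <<'E'
from h import *
C=cam("wrist");im=imaging.camera("wrist")
ms=imaging.cut_out("wrist","bundle")
print([(m["box"],m["confidence"]) for m in ms])
D=cam("top")
ov=im[:,:,::-1].copy()
if ms:
    x,e=fit([(C,ms[0]["pixels"].astype(float))],BX["bundle"],0,(.5,.4,.05));print(x,e)
    for q in proj(C,place(x,BX["bundle"][0],0)): cv2.circle(ov,tuple(int(v) for v in np.round(q)),3,(0,255,0),1)
cv2.imwrite("pics/w2.png",np.hstack([ov[60:400,120:520],cv2.resize(cv2.imread("pics/topS.png")[150:260,100:230],(400,340))]))
E
```

```text
[([322.4, 164.2, 44.6, 123.5], 0.57)]
[0.49772491 0.40660354 0.08395799] 0.034844715512398684
```

View pics/w2.png

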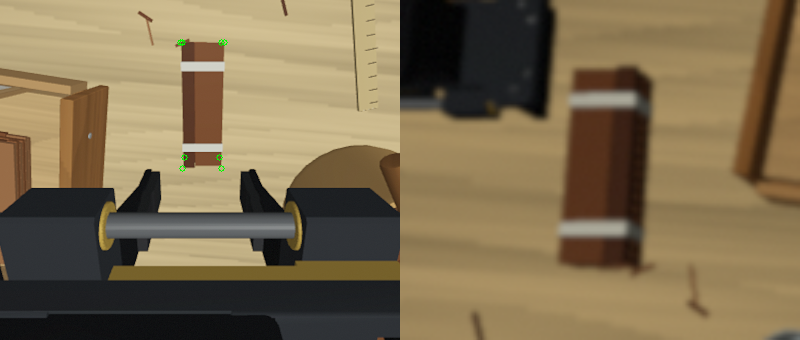

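```bash
python3 -m inch '[[87,[50,0,-4],[0,0,0]],[87,[50,0,0],[0,0,0]],[87,[50,0,0],[0,0,0]],[87,[40,0,0],[0,0,0]],[87,[0,0,0],[0,0,0]]]'
python3 - <<'E'
from h import *
to(.498,.4065,.028,.084)
E
```

```text
time: 8.0
position: [0.4925, 0.4038, 0.0524]
tool_rot: [-0.031, 0.71, 0.028, 0.702]
ft_force: [-0.0, 0.4, -0.1]
grip_width: 0.0855
d_tool mm [24.3  2.4  6. ] w deg [ 0.01 -0.66  0.24] d after turn [24.4  2.3  5.7] F [-0.   0.4 -0.1] t 8.0 grip 85.5
```

```bash
python3 -m inch '[[87,[14,2,6],[0,-0.6,0]],[87,[11,0,0],[0,0,0]],[87,[0,0,0],[0,0,0]]]'
python3 - <<'E'
from h import *
to(.498,.4065,.028,.084)
E
```

```text
time: 8.38
position: [0.5012, 0.4079, 0.029]
tool_rot: [-0.03, 0.705, 0.029, 0.708]
ft_force: [-0.9, 0.1, 0.1]
grip_width: 0.0872
d_tool mm [ 1.  -1.1 -3.3] w deg [0.01 0.3  0.1 ] d after turn [ 1.  -1.1 -3.3] F [-0.9  0.1  0.1] t 8.38 grip 87.2
```

```bash
python3 -m inch '[[45,[1,-1,0],[0,0,0]],[45,[0,0,0],[0,0,0]],[45,[0,0,0],[0,0,0]],[45,[0,0,0],[0,0,0]],[45,[0,0,0],[0,0,0]],[45,[0,0,0],[0,0,0]],[45,[0,0,0],[0,0,0]]]' 35
```

```text
time: 9.25
position: [0.503, 0.4078, 0.0309]
tool_rot: [-0.029, 0.703, 0.03, 0.71]
ft_force: [-0.2, 0.7, 0.5]
grip_width: 0.0453
```

```bash
python3 - <<'E'
from h import *
im=imaging.camera("wrist")[:,:,::-1];C=cam("wrist");o=get_obs();print(o["position"],o["grip_width"])
t=imaging.camera("top")[:,:,::-1];s=imaging.camera("scene")[:,:,::-1]
ov=im.copy()
p=o["position"];q=proj(C,p)[0];cv2.circle(ov,(int(q[0]),int(q[1])),4,(0,255,0),1)
q=proj(cam("scene"),p)[0];print(q)
cv2.imwrite("pics/w3.png",np.vstack([np.hstack([ov[100:400,120:520],cv2.resize(t[140:260,80:240],(400,300))]),cv2.resize(s[80:200,300:620],(800,300))]))
E
```

```text
[0.50288963 0.40780073 0.03082073] 0.045026523451728265
[380.43978216 140.66641613]
```

View pics/w3.png

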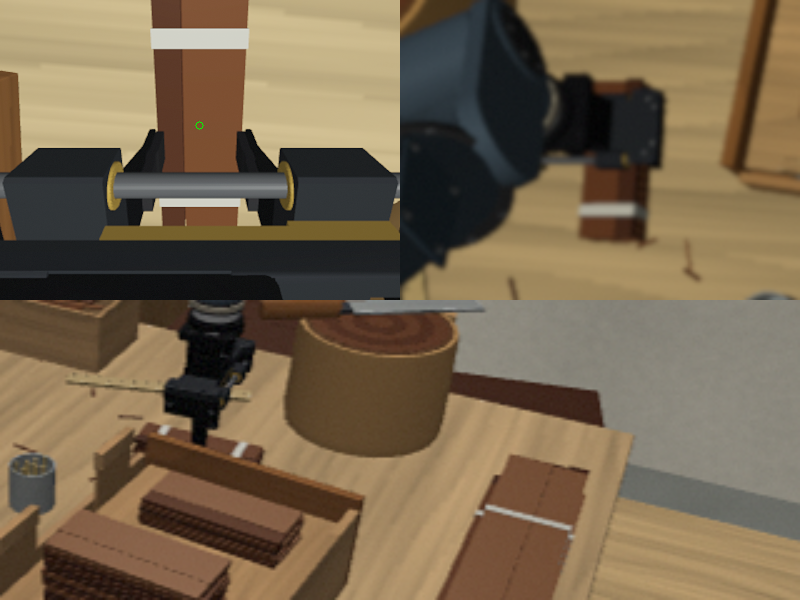

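```bash
python3 -m inch '[[87,[-12,0,0],[0,0,0]],[87,[-8,0,-3],[0,0,0]],[87,[0,0,0],[0,0,0]],[87,[0,0,0],[0,0,0]],[87,[0,0,0],[0,0,0]],[87,[0,0,0],[0,0,0]],[87,[0,0,0],[0,0,0]]]'
python3 - <<'E'
from h import *
to(.498,.4065,.023,.084)
E
```

```text
time: 10.28
position: [0.4995, 0.4075, 0.0525]
tool_rot: [-0.029, 0.703, 0.03, 0.71]
ft_force: [-0.5, 0.6, 0.9]
grip_width: 0.0867
d_tool mm [29.4 -0.9 -1.9] w deg [ 0.02  0.58 -0.03] d after turn [29.5 -0.9 -1.6] F [-0.5  0.6  0.9] t 10.28 grip 86.7
```

```bash
python3 -m inch '[[87,[15,-1,-2],[0,0.6,0]],[87,[15,0,0],[0,0,0]],[87,[0,0,0],[0,0,0]],[40,[0,0,0],[0,0,0]],[40,[0,0,0],[0,0,0]],[40,[0,0,0],[0,0,0]],[40,[0,0,0],[0,0,0]],[40,[0,0,0],[0,0,0]],[40,[0,0,0],[0,0,0]]]' 35
```

```text
time: 11.4
position: [0.4976, 0.4063, 0.02]
tool_rot: [-0.03, 0.707, 0.03, 0.706]
ft_force: [0.2, 0.4, -0.6]
grip_width: 0.0416
```

View now.

```bash
python3 - <<'E'
from h import *
im=imaging.camera("wrist")[:,:,::-1]
s=imaging.camera("scene")[:,:,::-1]
print(imaging.cut_out("wrist","bundle")[0]["box"],get_obs()["grip_width"])
cv2.imwrite("pics/w4.png",np.vstack([cv2.resize(im[100:300,160:480],(640,400)),cv2.resize(s[100:150,340:500],(640,200),interpolation=cv2.INTER_CUBIC)]))
E
```

```text
[321.1, 208.8, 100.1, 236.5] 0.04032651218650079
```

View pics/w4.png

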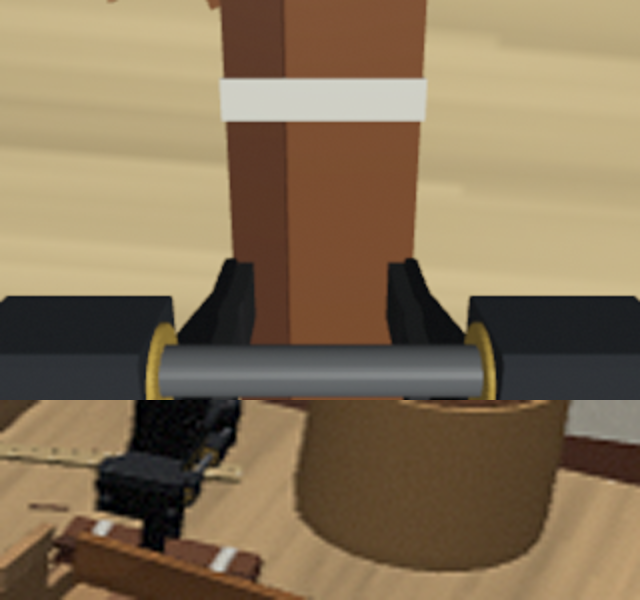

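```bash
python3 -m inch '[[87,[-10,0,0],[0,0,0]],[87,[0,0,0],[0,0,0]],[87,[0,0,0],[0,0,0]],[87,[0,0,0],[0,0,0]],[87,[0,0,0],[0,0,0]],[87,[0,0,0],[0,0,0]],[87,[8,0,0],[0,0,0]],[87,[6,0,0],[0,0,0]],[87,[0,0,0],[0,0,0]]]'
python3 - <<'E'
from h import *
to(.498,.4065,.01,.084)
E
```

```text
time: 12.68
position: [0.4972, 0.406, 0.0152]
tool_rot: [-0.03, 0.707, 0.03, 0.706]
ft_force: [-0.3, -1.1, 0.1]
grip_width: 0.0872
d_tool mm [5.2 0.4 0.9] w deg [ 0.02 -0.14  0.  ] d after turn [5.2 0.4 0.9] F [-0.3 -1.1  0.1] t 12.68 grip 87.2
```

```bash
python3 -m inch '[[87,[4,0,0],[0,0,0]],[40,[0,0,0],[0,0,0]],[40,[0,0,0],[0,0,0]],[40,[0,0,0],[0,0,0]],[40,[0,0,0],[0,0,0]],[40,[0,0,0],[0,0,0]],[40,[0,0,0],[0,0,0]]]' 35
```

```text
time: 13.55
position: [0.4974, 0.4063, 0.011]
tool_rot: [-0.03, 0.707, 0.03, 0.706]
ft_force: [-0.1, -0.1, -0.6]
grip_width: 0.0573
```

```bash
python3 -m inch '[[40,[-10,0,0],[0,0,0]],[40,[-20,0,0],[0,0,0]],[40,[-40,0,0],[0,0,0]],[40,[-50,0,0],[0,0,0]],[40,[-50,0,0],[0,0,0]],[40,[-50,0,0],[0,0,0]],[40,[0,0,0],[0,0,0]]]'
python3 - <<'E'
from h import *
to(.52,.30,.25,-.069)
im=imaging.camera("wrist")[:,:,::-1];s=imaging.camera("scene")[:,:,::-1]
b=imaging.cut_out("scene","bundle");print([(m["box"],m["confidence"]) for m in b])
t=proj(cam("scene"),get_obs()["position"])[0];print(t)
u,v=np.int32(t)
cv2.imwrite("pics/w5.png",np.hstack([cv2.resize(s[v-65:v+35,u-50:u+50],(400,400),interpolation=cv2.INTER_CUBIC),cv2.resize(im[100:400,160:480],(400,400))]))
E
```

```text
time: 14.42
position: [0.4964, 0.4052, 0.2386]
tool_rot: [-0.031, 0.709, 0.029, 0.704]
ft_force: [0.9, 0.2, -2.7]
grip_width: 0.0574
d_tool mm [ -11.3 -106.8   14.6] w deg [ 8.78 -0.34  0.13] d after turn [ -11.4 -103.3   30.8] F [ 0.9  0.2 -2.7] t 14.43 grip 57.4
[([384.3, 85.1, 56.4, 23.3], 0.91)]
[382.49496355  87.783403  ]
```

View pics/w5.png

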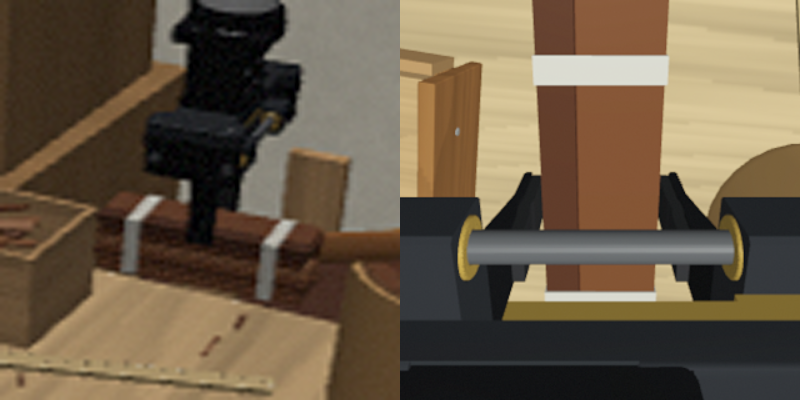

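```bash
python3 - <<'E'
from h import *
C=cam("scene");p=get_obs()["position"];print(p)
T=R.from_quat(get_obs()["tool_rot"])
for n,off,obs in [("body near end bottom, +z corner",(-.07,-.095,.0375),(392,65.75)),("same,-z corner",(-.07,-.095,-.0375),(368,62)),("near finger tip",(0,-.035,0),(382,82.75)),("bundle top near edge mid",(-.035,-.029,0),(382,77))]:
    for dz in(0,.02,.04): print(n,dz,proj(C,p+T.apply(np.array(off)-[dz,0,0]))[0].round(1),"obs",obs)
# where is the bundle: fit z from scene mask
ms=imaging.cut_out("scene","bundle")
from itertools import product
def f(v):
    r=render(C,[place((v[0],v[1],.084),BX["bundle"][0],v[2])]);return np.abs(r-M).sum()/M.sum()
M=ms[0]["pixels"].astype(float)
S=np.array([[.496,.405,.22],[.516,.405,.22],[.496,.425,.22],[.496,.405,.25]])
r=minimize(f,S[0],method="Nelder-Mead",options=dict(initial_simplex=S));print(r.x,r.fun,"expect z",p[2]-.011)
ms=imaging.cut_out("wrist","bundle");W=cam("wrist");print(ms[0]["box"])
E
```

```text
[0.49239254 0.40283135 0.23160935]
body near end bottom, +z corner 0 [387.6  79.8] obs (392, 65.75)
body near end bottom, +z corner 0.02 [388.4  73.5] obs (392, 65.75)
body near end bottom, +z corner 0.04 [389.2  67.2] obs (392, 65.75)
same,-z corner 0 [364.6  75.3] obs (368, 62)
same,-z corner 0.02 [365.2  69.1] obs (368, 62)
same,-z corner 0.04 [365.8  62.8] obs (368, 62)
near finger tip 0 [379.3  91.6] obs (382, 82.75)
near finger tip 0.02 [380.   85.9] obs (382, 82.75)
near finger tip 0.04 [380.7  80. ] obs (382, 82.75)
bundle top near edge mid 0 [381.1  80.8] obs (382, 77)
bundle top near edge mid 0.02 [381.8  74.9] obs (382, 77)
bundle top near edge mid 0.04 [382.5  68.9] obs (382, 77)
[0.46969236 0.47102329 0.19391325] 0.13782043343653252 expect z 0.22060934575930813
[321.1, 206.7, 108.4, 236.6]
```

```bash
python3 -m inch '[[40,[-8,0,0],[4,0,0]],[40,[0,0,0],[5,0,0]],[40,[0,0,0],[0,0,0]]]'
python3 - <<'E'
from h import *
to(.62,.0326,.235,-.07)
E
```

```text
time: 15.05
position: [0.4893, 0.4009, 0.2319]
tool_rot: [0.021, 0.717, -0.034, 0.696]
ft_force: [-0.3, 0.7, -1.5]
grip_width: 0.0574
d_tool mm [  -1.1 -357.2  158.6] w deg [-0.41 -1.73  1.09] d after turn [  -3.1 -358.3  156.1] F [-0.3  0.7 -1.5] t 15.05 grip 57.4
```

```bash
python3 -m inch '[[40,[0,-40,18],[0,-1.7,1]],[40,[0,-46,20],[0,0,0]],[40,[0,-46,20],[0,0,0]],[40,[0,-46,20],[0,0,0]],[40,[0,-46,20],[0,0,0]],[40,[0,-46,20],[0,0,0]],[40,[0,-46,20],[0,0,0]],[40,[0,-30,14],[0,0,0]],[40,[0,0,0],[0,0,0]],[40,[0,0,0],[0,0,0]]]'
python3 - <<'E'
from h import *
to(.62,.0326,.235,-.07)
E
```

```text
time: 16.3
position: [0.6152, 0.0345, 0.2194]
tool_rot: [0.02, 0.714, -0.022, 0.7]
ft_force: [0.3, 0.1, -2.0]
grip_width: 0.0574
d_tool mm [-15.7  -1.7   4.6] w deg [ 0.61 -1.15  0.2 ] d after turn [-15.6  -1.6   4.9] F [ 0.3  0.1 -2. ] t 16.3 grip 57.4
```

```bash
python3 -m inch '[[40,[0,-2,5],[0.6,-1.2,0]],[40,[20,0,0],[0,0,0]],[40,[20,0,0],[0,0,0]],[40,[15,0,0],[0,0,0]],[40,[10,0,0],[0,0,0]],[40,[0,0,0],[0,0,0]],[40,[0,0,0],[0,0,0]]]'
python3 - <<'E'
from h import *
to(.62,.0326,.103,-.07)
E
```

```text
time: 17.18
position: [0.62, 0.038, 0.1532]
tool_rot: [0.021, 0.705, -0.023, 0.709]
ft_force: [-0.8, -0.3, -1.6]
grip_width: 0.0574
d_tool mm [50.2 -5.3  0. ] w deg [0.47 0.32 0.14] d after turn [50.2 -5.4  0.3] F [-0.8 -0.3 -1.6] t 17.18 grip 57.4
```

```bash
python3 -m inch '[[40,[0,-6,0],[0.4,0.3,0]],[40,[10,0,0],[0,0,0]],[40,[12,0,0],[0,0,0]],[40,[12,0,0],[0,0,0]],[40,[0,0,0],[0,0,0]],[40,[0,0,0],[0,0,0]]]'
python3 - <<'E'
from h import *
to(.62,.0326,.103,-.07)
E
```

```text
time: 17.92
position: [0.6203, 0.031, 0.1175]
tool_rot: [0.024, 0.706, -0.026, 0.707]
ft_force: [-0.5, 0.5, -2.1]
grip_width: 0.0571
d_tool mm [14.5  1.6 -0.5] w deg [0.   0.09 0.15] d after turn [14.5  1.6 -0.4] F [-0.5  0.5 -2.1] t 17.93 grip 57.1
```

```bash
python3 -m inch '[[40,[6,1.5,0],[0,0,0]],[40,[5,0,0],[0,0,0]],[40,[3,0,0],[0,0,0]],[40,[1,0,0],[0,0,0]],[40,[0,0,0],[0,0,0]]]'
python3 - <<'E'
from h import *
to(.62,.0326,.1,-.07)
E
```

```text
time: 18.55
position: [0.621, 0.0327, 0.1021]
tool_rot: [0.024, 0.706, -0.026, 0.708]
ft_force: [-0.4, -0.2, -2.3]
grip_width: 0.0578
d_tool mm [ 2.1 -0.2 -1. ] w deg [0.02 0.17 0.15] d after turn [ 2.1 -0.2 -1. ] F [-0.4 -0.2 -2.3] t 18.55 grip 57.8
```

```bash
python3 -m inch '[[40,[1.5,0,-1],[0,0,0]],[40,[0,0,0],[0,0,0]]]'; python3 -m inch '[[40,[1.5,0,0],[0,0,0]],[40,[0,0,0],[0,0,0]]]'; python3 -m inch '[[40,[1.5,0,0],[0,0,0]],[40,[0,0,0],[0,0,0]]]'
```

```text
time: 18.8
position: [0.6206, 0.0327, 0.1012]
tool_rot: [0.024, 0.705, -0.026, 0.708]
ft_force: [0.2, -0.1, -2.1]
grip_width: 0.0576
time: 19.05
position: [0.6207, 0.0326, 0.1012]
tool_rot: [0.024, 0.705, -0.026, 0.708]
ft_force: [0.2, -0.3, -3.4]
grip_width: 0.0574
time: 19.3
position: [0.6208, 0.0326, 0.1011]
tool_rot: [0.024, 0.705, -0.026, 0.709]
ft_force: [0.6, -0.4, -1.7]
grip_width: 0.0574
```

```bash
python3 -m inch '[[40,[3.5,0,-0.8],[0,0,0]],[40,[1,0,0],[0,0,0]]]'; python3 -m inch '[[40,[3,0,-0.8],[0,0,0]],[40,[1,0,0],[0,0,0]]]'
```

```text
time: 19.55
position: [0.621, 0.0325, 0.101]
tool_rot: [0.024, 0.704, -0.026, 0.71]
ft_force: [-1.4, 0.3, -0.6]
grip_width: 0.0571
time: 19.8
position: [0.6212, 0.0325, 0.101]
tool_rot: [0.024, 0.703, -0.026, 0.711]
ft_force: [-2.4, 0.6, 2.3]
grip_width: 0.0572
```

```bash
python3 -m inch '[[74,[0,0,0],[0,0,0]],[74,[0,0,0],[0,0,0]],[74,[0,0,0],[0,0,0]],[74,[0,0,0],[0,0,0]],[74,[0,0,0],[0,0,0]]]'
python3 -m inch '[[74,[-25,0,0],[0,-0.5,0]],[74,[-30,0,0],[0,0,0]],[74,[-40,0,0],[0,0,0]],[74,[-50,0,0],[0,0,0]],[74,[-40,0,0],[0,0,0]],[74,[0,-40,-40],[0,0,0]],[74,[0,-40,-40],[0,0,0]],[74,[0,-40,-40],[0,0,0]],[74,[0,-40,-40],[0,0,0]],[74,[0,0,0],[0,0,0]]]'
python3 - <<'E'
from h import *
im=imaging.camera("top");C=cam("top");cv2.imwrite("pics/top6.png",im[:,:,::-1])
r={}
for n,y in(("stack_tall",-.077),("stack_low",.142),("bundle",.0326)):
  for m in imaging.cut_out("top",n):
    if m["confidence"]>.3: 
        x,e=fit([(C,m["pixels"].astype(float))],BX[n],.09,(.62,y,-.07));print(n,m["box"],m["confidence"],x,e)
to(.53,-.37,.25,0)
a=im[:,:,::-1][100:300,180:420];cv2.imwrite("pics/top6c.png",cv2.resize(a,(720,600),interpolation=cv2.INTER_CUBIC))
E
```

```text
time: 20.42
position: [0.6219, 0.0323, 0.0994]
tool_rot: [0.023, 0.702, -0.026, 0.711]
ft_force: [0.4, 0.1, -0.2]
grip_width: 0.0738
time: 21.68
position: [0.4443, -0.1196, 0.287]
tool_rot: [0.021, 0.698, -0.026, 0.715]
ft_force: [-0.4, -1.2, 0.2]
grip_width: 0.074
stack_tall [346.1, 165.2, 35.2, 78.2] 0.76 [ 0.61807475 -0.0741465  -0.13085771] 1.0924524104617537
stack_tall [262.1, 159.1, 40.8, 72.1] 0.32 [ 0.65135793 -0.06335412 -0.114803  ] 2.132394097718628
stack_low [260.8, 157.6, 42.6, 71.4] 0.92 [ 0.62638557  0.14125088 -0.07265243] 0.04411678631066123
bundle [302.9, 163.2, 31.3, 76.2] 0.94 [ 0.62080949  0.03177148 -0.06400169] 0.04727682009359636
d_tool mm [  41.2 -246.6   96.5] w deg [-3.54  1.51  0.4 ] d after turn [  37.1 -252.4   82.1] F [ 0.6  0.  -0.9] t 21.88 grip 74.0
```

```bash
python3 -m inch '[[50,[0,-40,0],[10,0,0]],[50,[0,-35,10],[10,0,0]],[50,[0,0,0],[10,0,0]],[50,[0,0,0],[10,0,0]],[50,[0,0,0],[10,0,0]],[50,[0,0,0],[10,0,0]],[50,[0,0,0],[10,0,0]],[50,[0,0,0],[10,0,0]],[50,[0,0,0],[5,0,0]],[50,[0,0,0],[0,0,0]]]'
python3 - <<'E'
from h import *
to(.49,-.29,.30,-1.55)
E
```

```text
time: 23.12
position: [0.4612, -0.1867, 0.2854]
tool_rot: [0.505, 0.492, -0.493, 0.509]
ft_force: [-1.1, 0.5, -0.3]
grip_width: 0.0505
d_tool mm [-13.3  28.9 103.5] w deg [-1.01  0.28 -1.65] d after turn [-14.6  26.7 103.9] F [-1.1  0.5 -0.3] t 23.12 grip 50.5
```

```bash
python3 -m inch '[[50,[-10,15,45],[-1,0,-1.5]],[50,[-5,13,50],[0,0,0]],[50,[0,0,5],[0,0,0]],[50,[0,0,0],[0,0,0]],[50,[0,0,0],[0,0,0]]]'
python3 - <<'E'
from h import *
to(.49,-.29,.30,-1.55)
C=cam("wrist");im=imaging.camera("wrist");ov=im[:,:,::-1].copy()
H=[box(-.0025,.0025,-.04,.04,.03,.104),box(-.006,.006,-.04,.04,.082,.104)]
N=[box(-.0025,.0025,-.025,.025,.03,.104),box(-.006,.006,-.025,.025,.082,.104)]
for n,b,p0 in(("holder",H,(.49,-.366,.03)),("holder_narrow",N,(.55,-.366,.03)),("block",BX["block"],(.523,-.366,.03))):
  z=0 if n=="block" else .012
  for m in imaging.cut_out("wrist",n):
    if m["confidence"]<.3: continue
    x,e=fit([(C,m["pixels"].astype(float))],b,z,p0)
    print(n,np.round(m["box"]),round(m["confidence"],2),np.round(x,4),round(e,3))
    if e<.5:
      for B in b:
        for q in proj(C,place(x,B,z)): cv2.circle(ov,tuple(int(v) for v in np.round(q)),2,(0,255,0),1)
cv2.imwrite("pics/w7.png",ov)
E
```

```text
time: 23.75
position: [0.4933, -0.2829, 0.2995]
tool_rot: [0.49, 0.509, -0.491, 0.509]
ft_force: [-0.6, -0.0, 1.2]
grip_width: 0.0503
d_tool mm [-0.5 -3.6  7. ] w deg [0.91 0.02 0.05] d after turn [-0.5 -3.5  7. ] F [-0.6 -0.   1.2] t 23.75 grip 50.3
holder [317. 224.  12.  64.] 0.71 [ 0.4934 -0.3666  0.0406] 0.151
holder [251. 225.  58.  44.] 0.57 [ 0.6222 -0.8643  0.3123] 1.0
holder [306. 283.  11.  74.] 0.48 [ 0.6222 -0.8643  0.3123] 1.0
holder [364. 284.  10.  40.] 0.37 [ 0.6222 -0.8643  0.3123] 1.0
holder_narrow [362. 223.  17.  52.] 0.92 [ 0.5569 -0.3666  0.0306] 0.361
block [338. 209.  78.  63.] 0.78 [ 0.526  -0.3691  0.0329] 0.259
block [300.  46.   6.  33.] 0.55 [ 0.9786 -1.1216  0.6344] 1.0
```

View pics/w7.png

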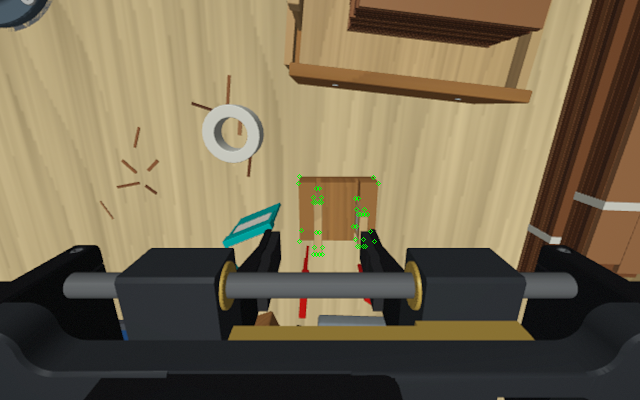

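```bash
python3 -m inch '[[36,[30,0,40],[1,0,0]],[36,[35,0,43],[0,0,0]],[36,[35,0,0],[0,0,0]],[36,[20,0,0],[0,0,0]],[36,[0,0,0],[0,0,0]],[36,[0,0,0],[0,0,0]]]'
python3 - <<'E'
from h import *
to(.4934,-.367,.083,-1.534)
E
```

```text
time: 24.7
position: [0.4978, -0.3677, 0.1804]
tool_rot: [0.494, 0.503, -0.495, 0.508]
ft_force: [0.5, 0.1, 0.2]
grip_width: 0.0361
d_tool mm [97.4 -4.9 -1.4] w deg [-0.85  0.33 -0.29] d after turn [97.4 -4.4 -0.9] F [0.5 0.1 0.2] t 24.7 grip 36.1
```

```bash
python3 -m inch '[[36,[15,-4.5,-1],[-0.8,0.3,-0.3]],[36,[20,0,0],[0,0,0]],[36,[10,0,0],[0,0,0]],[36,[0,0,0],[0,0,0]],[36,[0,0,0],[0,0,0]]]'
python3 - <<'E'
from h import *
to(.4934,-.367,.083,-1.534)
C=cam("wrist");imaging.camera("wrist")
H=[box(-.0025,.0025,-.04,.04,.03,.104),box(-.006,.006,-.04,.04,.082,.104)]
for m in imaging.cut_out("wrist","holder")[:2]:
    x,e=fit([(C,m["pixels"].astype(float))],H,.012,(.4934,-.3666,.04));print(np.round(m["box"]),m["confidence"],x,e)
E
```

```text
time: 25.32
position: [0.4945, -0.3677, 0.1369]
tool_rot: [0.49, 0.508, -0.49, 0.512]
ft_force: [0.8, -1.0, -0.1]
grip_width: 0.0363
d_tool mm [53.9 -1.3 -1. ] w deg [ 0.15  0.29 -0.2 ] d after turn [53.9 -1.1 -0.7] F [ 0.8 -1.  -0.1] t 25.32 grip 36.3
[207. 214. 107.  69.] 0.94 [ 0.61302963 -0.76301975  0.48691358] 1.0
[317. 208.  19. 111.] 0.88 [ 0.49367194 -0.36830705  0.04251645] 0.06095513963161023
```

```bash
python3 -m inch '[[36,[15,-1,0],[0,0.3,-0.2]],[36,[20,0,0],[0,0,0]],[36,[15,0,0],[0,0,0]],[36,[4,0,0],[0,0,0]],[36,[0,0,0],[0,0,0]]]'
python3 - <<'E'
from h import *
to(.4937,-.368,.083,-1.529)
E
```

```text
time: 26.05
position: [0.4939, -0.3684, 0.0804]
tool_rot: [0.49, 0.509, -0.49, 0.51]
ft_force: [0.5, -0.3, -0.5]
grip_width: 0.0361
d_tool mm [-2.6 -0.1 -0.4] w deg [-0.14  0.03 -0.04] d after turn [-2.6 -0.2 -0.4] F [ 0.5 -0.3 -0.5] t 26.05 grip 36.1
```

```bash
python3 -m inch '[[4,[0,0,0],[0,0,0]],[4,[0,0,0],[0,0,0]],[4,[0,0,0],[0,0,0]],[4,[0,0,0],[0,0,0]],[4,[0,0,0],[0,0,0]],[4,[0,0,0],[0,0,0]]]' 40
```

```text
time: 26.8
position: [0.4947, -0.3692, 0.0822]
tool_rot: [0.49, 0.508, -0.49, 0.511]
ft_force: [0.0, -0.0, 0.3]
grip_width: 0.0112
```

```bash
python3 -m inch '[[4,[-15,0,0],[0,0,0]],[4,[-20,0,0],[0,0,0]],[4,[-40,0,0],[0,0,0]],[4,[-45,0,0],[0,0,0]],[4,[-45,0,0],[0,0,0]],[4,[0,0,0],[0,0,0]],[4,[0,0,0],[0,0,0]]]'
python3 - <<'E'
from h import *
C=cam("wrist");imaging.camera("wrist");o=get_obs();print(o["position"])
to(.4,-.2,.26,-1.6378)
H=[box(-.0025,.0025,-.04,.04,0,.104),box(-.006,.006,-.04,.04,.082,.104)]
for m in imaging.cut_out("wrist","holder")[:3]:
    x,e=fit([(C,m["pixels"].astype(float))],H,o["position"][2]-.07,(o["position"][0],o["position"][1],.04));print(np.round(m["box"]),m["confidence"],x,e)
E
```

```text
time: 27.68
position: [0.4941, -0.3686, 0.2571]
tool_rot: [0.49, 0.507, -0.49, 0.512]
ft_force: [-1.0, 0.7, -0.4]
grip_width: 0.0114
[ 0.49447049 -0.36893165  0.25725877]
d_tool mm [  -4.2  -87.7 -172.5] w deg [ 6.1   0.31 -0.32] d after turn [  -2.7 -105.6 -162.2] F [ 0.3 -0.3 -0.1] t 27.73 grip 11.1
[321. 232.  20. 152.] 0.71 [ 0.49456232 -0.36731958  0.04496089] 0.31131121022562586
[375. 239.  25.  15.] 0.67 [ 0.59335938 -0.72485757  0.55407407] 1.0
[213. 245.  44.  33.] 0.62 [ 0.59335938 -0.72485757  0.55407407] 1.0
```

```bash
python3 -m inch '[[4,[-8,-10,-45],[3,0,0]],[4,[-8,-15,-50],[3,0,0]],[4,[0,-15,-50],[0,0,0]],[4,[0,-15,-50],[0,0,0]],[4,[0,-15,-50],[0,0,0]],[4,[0,-10,-50],[0,0,0]],[4,[0,-5,-50],[0,0,0]],[4,[0,-5,-50],[0,0,0]],[4,[0,0,-30],[0,0,0]],[4,[0,0,0],[0,0,0]],[4,[0,0,0],[0,0,0]]]'
python3 - <<'E'
from h import *
to(.41,.06,.26,-1.6378)
C=cam("wrist");im=imaging.camera("wrist");cv2.imwrite("pics/w8raw.png",im[:,:,::-1]);np.savez("w8.npz",K=C[0],t=C[1],r=C[2])
to(.41,.06,.26,-1.6378)
S=(.6189,.0366,-.0666);ov=im[:,:,::-1].copy()
g=cv2.cvtColor(im,cv2.COLOR_RGB2GRAY).astype(float)
for z,xs,col in((.102,(-.158,-.148),(0,255,0)),(.09,(-.14,),(255,0,0))):
    for x in xs:
        P=place(S,np.array([[x,y,0] for y in np.linspace(-.2,.2,81)]),z)
        for q in proj(C,P):
            if 0<=q[0]<640 and 0<=q[1]<400: cv2.circle(ov,tuple(int(v) for v in np.round(q)),0,col,-1)
cv2.imwrite("pics/w8.png",cv2.resize(ov[:300,:],(800,375)))
for n in("holder_low","holder_tall","lip","bundle"):
    print(n,[(np.round(d["pixel"]),round(d["confidence"],2)) for d in imaging.tip_of("wrist",n)[:3]])
E
```

```text
time: 29.15
position: [0.4159, 0.074, 0.2592]
tool_rot: [-0.514, -0.489, 0.521, -0.474]
ft_force: [0.6, 0.9, 0.2]
grip_width: 0.0113
d_tool mm [-0.7 -4.9 14.3] w deg [-0.28 -0.35  1.29] d after turn [-0.8 -5.  14.3] F [0.6 0.9 0.2] t 29.15 grip 11.3
d_tool mm [-0.7 -4.9 14.2] w deg [-0.33 -0.37  1.29] d after turn [-0.7 -5.  14.2] F [ 0.2  0.3 -0.8] t 29.2 grip 11.4
holder_low [(array([367., 107.]), 0.71)]
holder_tall []
lip [(array([360., 194.]), 0.72), (array([263.,  71.]), 0.43)]
bundle [(array([482., 196.]), 0.96)]
```

View pics/w8.png

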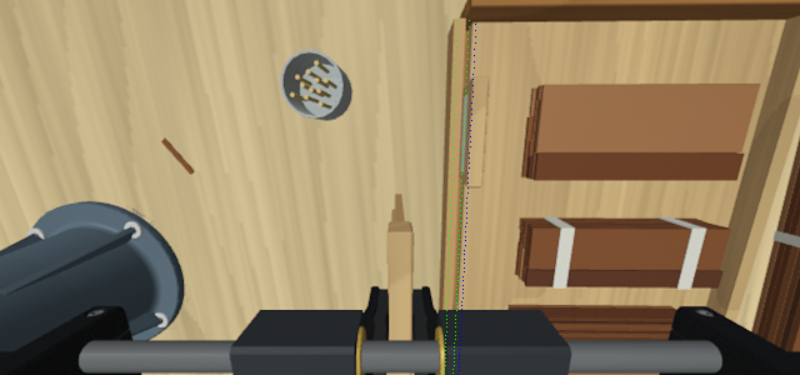

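```bash
python3 - <<'E'
from h import *
d=np.load("w8.npz");C=(d["K"],d["t"],d["r"]);im=cv2.imread("pics/w8raw.png").astype(np.float32)
S=(.6189,.0366,-.0666)
xs=np.arange(-.170,-.126,.001)
for y0,y1 in((.175,.195),(.025,.055),(-.0,.025)):
    acc=[]
    for y in np.linspace(y0,y1,15):
        q=proj(C,place(S,np.array([[x,y,0] for x in xs]),.102)).astype(np.float32)
        acc.append(cv2.remap(im,q[None,:,0],q[None,:,1],cv2.INTER_LINEAR)[0].mean(1))
    a=np.mean(acc,0);print(y0,y1);print(" ".join(f"{int(x*1000)}:{v:.0f}" for x,v in zip(np.round(xs,4),a)))
q=proj(C,place(S,np.array([[-.153,.0,0],[-.153,.1,0],[-.143,.0,0]]),.102));print(q)
c=cv2.imread("pics/w8raw.png")[120:220,320:420];cv2.imwrite("pics/w8z.png",cv2.resize(c,(600,600),interpolation=cv2.INTER_CUBIC))
E
```

```text
0.175 0.195
-170:151 -169:152 -168:154 -167:153 -166:137 -165:112 -164:94 -163:87 -162:90 -161:126 -160:148 -159:153 -158:152 -157:152 -156:151 -155:151 -154:151 -153:152 -152:150 -151:130 -150:104 -149:97 -148:94 -147:94 -146:99 -145:130 -144:155 -143:160 -142:158 -141:157 -140:157 -139:158 -138:158 -137:157 -136:156 -135:154 -134:155 -133:156 -132:156 -131:155 -130:154 -129:153 -128:153 -127:154 -126:156
0.025 0.055
-170:164 -169:166 -168:166 -167:147 -166:114 -165:90 -164:86 -163:89 -162:112 -161:137 -160:148 -159:149 -158:148 -157:148 -156:148 -155:148 -154:148 -153:148 -152:139 -151:126 -150:114 -149:106 -148:97 -147:95 -146:116 -145:144 -144:157 -143:157 -142:157 -141:158 -140:160 -139:160 -138:158 -137:157 -136:157 -135:157 -134:156 -133:157 -132:158 -131:158 -130:157 -129:156 -128:156 -127:157 -126:159
-0.0 0.025
-170:161 -169:164 -168:162 -167:145 -166:112 -165:89 -164:86 -163:93 -162:115 -161:138 -160:147 -159:148 -158:147 -157:147 -156:147 -155:147 -154:148 -153:146 -152:137 -151:125 -150:114 -149:105 -148:96 -147:97 -146:120 -145:146 -144:157 -143:157 -142:157 -141:159 -140:161 -139:160 -138:158 -137:156 -136:155 -135:155 -134:155 -133:155 -132:156 -131:157 -130:156 -129:156 -128:156 -127:157 -126:159
[[362.97986678 195.16236245]
 [366.28906792 113.413001  ]
 [370.86145645 195.1660934 ]]
```

View pics/w8z.png

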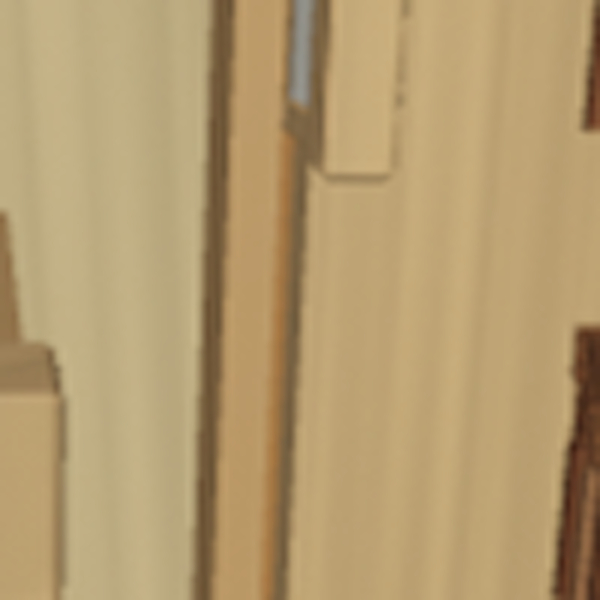

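```bash
python3 - <<'E'
from h import *
d=np.load("w8.npz");C=(d["K"],d["t"],d["r"]);im=cv2.imread("pics/w8raw.png").astype(np.float32)
o=get_obs();T=R.from_quat(o["tool_rot"]);p=np.array(o["position"])
C2=cam("wrist");print("cam moved",(C2[1]-C[1])*1000)
ys=np.arange(-.014,.0145,.001)
for z0,z1 in((-.036,-.025),(-.02,-.01)):
    a=np.mean([cv2.remap(im,*[np.ascontiguousarray(proj(C,p+T.apply(np.array([[-.0338,y,z] for y in ys]))).astype(np.float32).T[k][None]) for k in(0,1)],cv2.INTER_LINEAR)[0].mean(1) for z in np.linspace(z0,z1,10)],0)
    print(z0," ".join(f"{y*1000:.0f}:{v:.0f}" for y,v in zip(ys,a)))
print("axes: x",T.apply([1,0,0]).round(4),"y",T.apply([0,1,0]).round(4),"p",p)
z=place((.6189,.0366,-.0666),np.array([[-.1474,-.0047,0]]),.102);print(z)
E
```

```text
cam moved [ 0.53022223 -0.60829289  0.70765156]
-0.036 -14:166 -13:169 -12:167 -11:170 -10:174 -9:174 -8:175 -7:174 -6:155 -5:149 -4:151 -3:151 -2:152 -1:153 -0:153 1:154 2:154 3:155 4:154 5:133 6:136 7:168 8:167 9:165 10:163 11:163 12:167 13:169 14:168
-0.02 -14:114 -13:95 -12:96 -11:94 -10:109 -9:118 -8:123 -7:124 -6:130 -5:151 -4:156 -3:157 -2:159 -1:161 -0:162 1:163 2:164 3:165 4:164 5:145 6:115 7:117 8:117 9:118 10:112 11:93 12:92 13:96 14:113
axes: x [-0.0201  0.008  -0.9998] y [ 0.997  -0.074  -0.0206] p [0.41663017 0.07342816 0.25992461]
[[0.47151399 0.04172    0.102     ]]
```

```bash
python3 -m inch '[[4,[0,28,15],[0,0,1]],[4,[0,28,15],[0,0,0]],[4,[20,0,0],[0,0,0]],[4,[20,0,0],[0,0,0]],[4,[0,0,0],[0,0,0]],[4,[0,0,0],[0,0,0]]]'
python3 - <<'E'
from h import *
to(.4725,.0412,.190,-1.640)
E
```

```text
time: 30.15
position: [0.4811, 0.0304, 0.2195]
tool_rot: [0.523, 0.478, -0.517, 0.481]
ft_force: [1.2, -0.4, -1.1]
grip_width: 0.0113
d_tool mm [29.4 -9.7 -9.9] w deg [-0.68 -0.2  -0.52] d after turn [ 29.5  -9.3 -10.1] F [ 1.2 -0.4 -1.1] t 30.15 grip 11.3
```

```bash
python3 -m inch '[[4,[10,-9.5,-10],[-0.7,-0.2,-0.5]],[4,[10,0,0],[0,0,0]],[4,[8,0,0],[0,0,0]],[4,[0,0,0],[0,0,0]],[4,[0,0,0],[0,0,0]]]'
python3 - <<'E'
from h import *
to(.4725,.0412,.190,-1.640)
E
```

```text
time: 30.78
position: [0.4728, 0.0421, 0.1908]
tool_rot: [0.517, 0.482, -0.516, 0.484]
ft_force: [0.4, 0.6, 0.4]
grip_width: 0.0111
d_tool mm [ 0.8 -0.3  0.9] w deg [ 0.12  0.02 -0.15] d after turn [ 0.8 -0.3  0.9] F [0.4 0.6 0.4] t 30.77 grip 11.1
```

```bash
python3 - <<'E'
from h import *
C=cam("wrist");im=imaging.camera("wrist");cv2.imwrite("pics/w9raw.png",im[:,:,::-1]);im=im.astype(np.float32)
np.savez("w9.npz",K=C[0],t=C[1],r=C[2])
O=(.4725,.0421,-.069)  # origin of slot guess
def prof(z,ylo,yhi,xs):
    return np.mean([cv2.remap(im,*[np.ascontiguousarray(proj(C,place(O,np.array([[x,y,0] for x in xs]),z)).astype(np.float32).T[k][None]) for k in(0,1)],cv2.INTER_LINEAR)[0].mean(1) for y in np.linspace(ylo,yhi,10)],0)
xs=np.arange(-.022,.014,.001)
for a,b in((.05,.058),(.058,.066),(.155,.17)):
    print("slot",a," ".join(f"{x*1000:.0f}:{v:.0f}" for x,v in zip(xs,prof(.102,a,b,xs))))
o=get_obs();z=o["position"][2]+.0338;xs=np.arange(-.012,.0125,.001)
for a,b in((.01,.02),(.025,.035)): print("rail",a," ".join(f"{x*1000:.0f}:{v:.0f}" for x,v in zip(xs,prof(z,a,b,xs))))
print(o["position"])
E
```

```text
slot 0.05 -22:166 -21:165 -20:164 -19:162 -18:161 -17:159 -16:157 -15:152 -14:149 -13:149 -12:149 -11:149 -10:149 -9:149 -8:149 -7:151 -6:142 -5:114 -4:108 -3:116 -2:116 -1:116 0:116 1:115 2:127 3:147 4:155 5:155 6:155 7:157 8:159 9:159 10:158 11:157 12:157 13:156
slot 0.058 -22:166 -21:164 -20:163 -19:161 -18:160 -17:159 -16:158 -15:153 -14:149 -13:149 -12:149 -11:150 -10:149 -9:149 -8:150 -7:150 -6:144 -5:117 -4:109 -3:116 -2:116 -1:116 0:116 1:115 2:121 3:141 4:154 5:155 6:155 7:157 8:159 9:159 10:157 11:157 12:157 13:157
slot 0.155 -22:138 -21:138 -20:139 -19:141 -18:142 -17:142 -16:141 -15:139 -14:137 -13:137 -12:137 -11:138 -10:127 -9:122 -8:133 -7:133 -6:134 -5:134 -4:135 -3:135 -2:136 -1:136 0:136 1:137 2:137 3:136 4:135 5:116 6:114 7:136 8:141 9:141 10:141 11:140 12:139 13:138
rail 0.01 -12:101 -11:104 -10:105 -9:124 -8:115 -7:114 -6:113 -5:130 -4:151 -3:155 -2:156 -1:158 0:160 1:161 2:162 3:163 4:164 5:164 6:143 7:118 8:117 9:118 10:119 11:113 12:98
rail 0.025 -12:165 -11:168 -10:169 -9:165 -8:150 -7:147 -6:148 -5:139 -4:149 -3:150 -2:150 -1:152 0:153 1:153 2:153 3:154 4:154 5:154 6:133 7:130 8:154 9:154 10:155 11:154 12:156
[0.47277653 0.04205097 0.19085635]
```

```bash
python3 -m inch '[[4,[5,-2.2,0.9],[0,0,-0.1]],[4,[7,0,0],[0,0,0]],[4,[0,0,0],[0,0,0]],[4,[0,0,0],[0,0,0]]]'
python3 - <<'E'
from h import *
to(.4709,.0412,.176,-1.640)
E
```

```text
time: 31.32
position: [0.4708, 0.041, 0.1783]
tool_rot: [0.517, 0.482, -0.516, 0.483]
ft_force: [-0.4, 0.2, -0.1]
grip_width: 0.0113
d_tool mm [ 2.3  0.1 -0.2] w deg [ 0.1   0.03 -0.09] d after turn [ 2.3  0.1 -0.2] F [-0.4  0.2 -0.1] t 31.32 grip 11.3
```

```bash
python3 -m inch '[[4,[4,0,0],[0,0,0]],[4,[4,0,0],[0,0,0]],[4,[0,0,0],[0,0,0]]]'
python3 - <<'E'
from h import *
to(.4709,.0412,.160,-1.640)
E
```

```text
time: 31.7
position: [0.4709, 0.041, 0.1699]
tool_rot: [0.517, 0.482, -0.516, 0.483]
ft_force: [0.7, -0.5, 0.1]
grip_width: 0.0113
d_tool mm [ 9.9 -0.  -0.2] w deg [ 0.1   0.03 -0.11] d after turn [ 9.9 -0.  -0.2] F [ 0.7 -0.5  0.1] t 31.7 grip 11.3
```

```bash
python3 -m inch '[[4,[4,0,0],[0,0,0]],[4,[4,0,0],[0,0,0]],[4,[4,0,0],[0,0,0]],[4,[0,0,0],[0,0,0]]]'
python3 - <<'E'
from h import *
to(.4709,.0412,.134,-1.640)
E
```

```text
time: 32.2
position: [0.471, 0.041, 0.1569]
tool_rot: [0.517, 0.482, -0.516, 0.483]
ft_force: [0.5, -0.2, -0.3]
grip_width: 0.0113
d_tool mm [22.9 -0.1 -0.2] w deg [ 0.1   0.03 -0.1 ] d after turn [22.9 -0.1 -0.2] F [ 0.5 -0.2 -0.3] t 32.2 grip 11.3
```

```bash
python3 -m inch '[[4,[5,0,0],[0,0,0]],[4,[5,0,0],[0,0,0]],[4,[5,0,0],[0,0,0]],[4,[0,0,0],[0,0,0]]]'
python3 - <<'E'
from h import *
to(.4709,.0412,.134,-1.640)
E
```

```text
time: 32.7
position: [0.471, 0.0409, 0.1408]
tool_rot: [0.517, 0.482, -0.516, 0.483]
ft_force: [1.0, -0.3, -1.6]
grip_width: 0.011
d_tool mm [ 6.8 -0.1 -0.3] w deg [ 0.1   0.03 -0.1 ] d after turn [ 6.8 -0.1 -0.2] F [ 1.  -0.3 -1.6] t 32.7 grip 11.0
```

```bash
python3 -m inch '[[4,[4,0,0],[0,0,0]],[4,[0,0,0],[0,0,0]]]';python3 -m inch '[[4,[3,0,0],[0,0,0]],[4,[0,0,0],[0,0,0]]]' 60; python3 -m inch '[[4,[3,0,0],[0,0,0]],[4,[0,0,0],[0,0,0]]]'
```

```text
time: 32.95
position: [0.4711, 0.0409, 0.1365]
tool_rot: [0.517, 0.482, -0.516, 0.483]
ft_force: [-0.1, -0.4, 0.7]
grip_width: 0.011
time: 33.2
position: [0.4717, 0.041, 0.1338]
tool_rot: [0.517, 0.482, -0.516, 0.484]
ft_force: [-0.3, 0.4, -0.3]
grip_width: 0.011
time: 33.45
position: [0.4741, 0.0409, 0.1341]
tool_rot: [0.519, 0.48, -0.515, 0.485]
ft_force: [-2.6, 0.7, -1.0]
grip_width: 0.0106
```

```bash
python3 -m inch '[[4,[2,-3,0],[0,0,0]],[4,[0,0,0],[0,0,0]]]'
python3 - <<'E'
from h import *
to(.4711,.0412,.134,-1.640);o=get_obs();print(o["position"],R.from_quat(o["tool_rot"]).as_matrix().round(4)[:,0],o["moment"].round(2))
E
```

```text
time: 33.7
position: [0.4731, 0.041, 0.1339]
tool_rot: [0.52, 0.479, -0.513, 0.487]
ft_force: [0.0, 0.1, -0.8]
grip_width: 0.011
d_tool mm [-0.1 -2.  -0.1] w deg [ 0.09  0.04 -0.82] d after turn [-0.1 -2.  -0.1] F [ 0.   0.1 -0.8] t 33.7 grip 11.0
[0.47305447 0.04095898 0.13394232] [ 0.0143 -0.0016 -0.9999] [-0.15  0.25  0.05]
```

```bash
python3 -m inch '[[4,[0,-2,0],[0,0,-0.8]],[4,[0,0,0],[0,0,0]]]'; python3 -m inch '[[4,[4,-0.5,0],[0,0,-0.3]]]'
python3 - <<'E'
from h import *
to(.4711,.0412,.134,-1.640)
E
```

```text
time: 33.95
position: [0.4715, 0.041, 0.1338]
tool_rot: [0.517, 0.482, -0.517, 0.483]
ft_force: [-0.1, 0.8, 3.1]
grip_width: 0.0113
time: 34.08
position: [0.4755, 0.0406, 0.1333]
tool_rot: [0.518, 0.481, -0.516, 0.484]
ft_force: [-0.8, 2.3, 45.4]
grip_width: 0.0108
d_tool mm [-0.7 -4.4 -0.2] w deg [ 0.06  0.05 -0.29] d after turn [-0.7 -4.5 -0.2] F [-0.8  2.3 45.4] t 34.08 grip 10.8
```

```bash
python3 -m inch '[[4,[0,-2,0],[0,0,-0.2]],[4,[0,0,0],[0,0,0]]]'
python3 - <<'E'
from h import *
to(.4711,.0412,.134,-1.640)
C=cam("wrist");im=imaging.camera("wrist");o=get_obs()
im=im.astype(np.float32);O=(.4725,.0421,-.069)
def prof(z,ylo,yhi,xs):
    return np.mean([cv2.remap(im,*[np.ascontiguousarray(proj(C,place(O,np.array([[x,y,0] for x in xs]),z)).astype(np.float32).T[k][None]) for k in(0,1)],cv2.INTER_LINEAR)[0].mean(1) for y in np.linspace(ylo,yhi,10)],0)
xs=np.arange(-.022,.014,.001)
print("slot"," ".join(f"{x*1000:.0f}:{v:.0f}" for x,v in zip(xs,prof(.102,.05,.06,xs))))
xs=np.arange(-.014,.0145,.001)
for a,b in((.01,.02),(.025,.035)): print("rail",a," ".join(f"{x*1000:.0f}:{v:.0f}" for x,v in zip(xs,prof(.168,a,b,xs))))
ov=cv2.resize(im[100:320,200:520,::-1],(800,550),interpolation=cv2.INTER_CUBIC);cv2.imwrite("pics/w10.png",ov)
E
```

```text
time: 34.33
position: [0.4733, 0.0408, 0.1338]
tool_rot: [0.517, 0.482, -0.517, 0.483]
ft_force: [-0.5, 0.4, -0.4]
grip_width: 0.0109
d_tool mm [-0.2 -2.2 -0.2] w deg [ 0.07  0.06 -0.06] d after turn [-0.2 -2.2 -0.2] F [-0.5  0.4 -0.4] t 34.33 grip 10.9
slot -22:167 -21:167 -20:166 -19:165 -18:164 -17:162 -16:160 -15:153 -14:150 -13:150 -12:150 -11:150 -10:150 -9:150 -8:150 -7:150 -6:153 -5:105 -4:101 -3:116 -2:116 -1:116 0:116 1:116 2:121 3:146 4:157 5:156 6:156 7:158 8:160 9:159 10:158 11:157 12:157 13:157
rail 0.01 -14:164 -13:161 -12:128 -11:119 -10:107 -9:108 -8:122 -7:125 -6:124 -5:124 -4:144 -3:154 -2:154 -1:156 -0:158 1:160 2:161 3:162 4:163 5:163 6:159 7:126 8:131 9:130 10:129 11:128 12:116 13:109 14:109
rail 0.025 -14:166 -13:168 -12:169 -11:166 -10:150 -9:148 -8:148 -7:148 -6:148 -5:142 -4:144 -3:150 -2:151 -1:151 -0:153 1:154 2:154 3:154 4:155 5:154 6:149 7:125 8:147 9:155 10:154 11:155 12:156 13:155 14:155[ WARN:0@1.010] global loadsave.cpp:1063 imwrite_ Unsupported depth image for selected encoder is fallbacked to CV_8U.
```

```bash
python3 -m inch '[[4,[0,-2.5,0],[0,0,0]],[4,[0,0,0],[0,0,0]]]'; python3 -m inch '[[4,[1.2,-1,0],[0,0,0]]]'
python3 - <<'E'
from h import *
to(.4711,.0412,.134,-1.640)
E
```

```text
time: 34.62
position: [0.4721, 0.041, 0.1338]
tool_rot: [0.518, 0.481, -0.516, 0.484]
ft_force: [0.3, 0.9, 2.9]
grip_width: 0.0108
time: 34.75
position: [0.4729, 0.0409, 0.1337]
tool_rot: [0.518, 0.48, -0.515, 0.485]
ft_force: [-0.4, 1.4, 18.0]
grip_width: 0.0108
d_tool mm [-0.3 -1.8 -0.2] w deg [ 0.04  0.04 -0.43] d after turn [-0.3 -1.8 -0.2] F [-0.4  1.4 18. ] t 34.75 grip 10.8
```

```bash
python3 -m inch '[[4,[-0.3,-2.5,0],[0,0,-0.6]],[4,[0,-1,0],[0,0,0]]]'; python3 -m inch '[[4,[1.1,-2.5,0],[0,0,-0.2]]]'
python3 - <<'E'
from h import *
to(.4711,.0412,.134,-1.640)
E
```

```text
time: 35.0
position: [0.4695, 0.0411, 0.1338]
tool_rot: [-0.516, -0.483, 0.518, -0.482]
ft_force: [0.7, -0.5, 2.0]
grip_width: 0.011
time: 35.12
position: [0.469, 0.0412, 0.1337]
tool_rot: [-0.516, -0.483, 0.518, -0.482]
ft_force: [1.2, 1.2, 14.3]
grip_width: 0.0108
d_tool mm [-0.3  2.1 -0.2] w deg [0.01 0.03 0.1 ] d after turn [-0.3  2.1 -0.2] F [ 1.2  1.2 14.3] t 35.12 grip 10.8
```

```bash
python3 -m inch '[[4,[-0.3,1.5,0],[0,0,0]],[4,[0,0,0],[0,0,0]]]'; python3 -m inch '[[4,[1.1,-0.8,0],[0,0,0]]]'
python3 - <<'E'
from h import *
to(.4711,.0412,.134,-1.640)
E
```

```text
time: 35.38
position: [0.4702, 0.0411, 0.1338]
tool_rot: [-0.516, -0.483, 0.518, -0.482]
ft_force: [0.6, 1.0, 2.9]
grip_width: 0.0106
time: 35.5
position: [0.4707, 0.0411, 0.1337]
tool_rot: [-0.517, -0.482, 0.517, -0.483]
ft_force: [-0.3, 0.6, 16.1]
grip_width: 0.0111
d_tool mm [-0.3  0.4 -0.1] w deg [ 0.01  0.03 -0.02] d after turn [-0.3  0.4 -0.1] F [-0.3  0.6 16.1] t 35.5 grip 11.1
```

```bash
python3 - <<'E'
from h import *
s=imaging.camera("scene")[:,:,::-1];w=imaging.camera("wrist")[:,:,::-1]
C=cam("top");t=imaging.camera("top")
for n,y in(("stack_low",.142),("bundle",.0326),("stack_tall",-.077)):
  for m in imaging.cut_out("top",n)[:1]: print(n,m["confidence"],fit([(C,m["pixels"].astype(float))],BX[n],.09,(.62,y,-.07)))
for _ in range(4): imaging.camera("top")
to(.4711,.0412,.134,-1.640)
cv2.imwrite("pics/f.png",np.hstack([cv2.resize(s[110:240,270:470],(400,260)),cv2.resize(w[60:320,120:520],(400,260))]))
E
```

```text
stack_low 0.82 (array([ 0.69901716,  0.13584146, -0.07379186]), np.float64(1.0590463866573212))
bundle 0.78 (array([ 0.70335475,  0.02481373, -0.09460653]), np.float64(0.8783303691017279))
stack_tall 0.61 (array([ 0.61217777, -0.0767085 , -0.0766189 ]), np.float64(0.03373129540090286))
d_tool mm [-0.3  0.6 -0.1] w deg [ 0.01  0.03 -0.01] d after turn [-0.3  0.6 -0.1] F [0.4 1.2 9.5] t 36.0 grip 11.1
```

View pics/f.png

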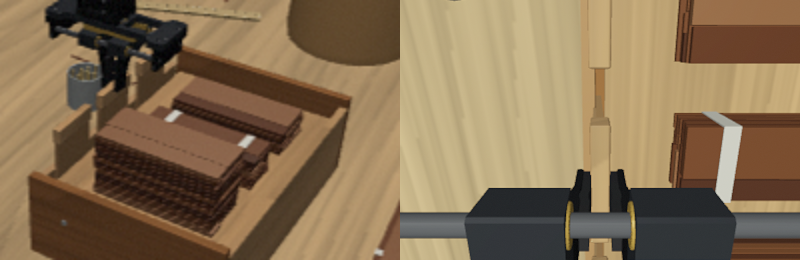

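```bash
python3 -m inch '[[4,[1.7,-0.4,0],[0,0,0]]]'
python3 - <<'E'
from h import *
for k in range(4):
    to(.4711,.0412,.134,-1.640)
    for _ in range(6): imaging.camera("top")
E
```

```text
time: 36.12
position: [0.4717, 0.041, 0.1337]
tool_rot: [0.518, 0.481, -0.516, 0.484]
ft_force: [-0.3, 1.1, 17.1]
grip_width: 0.011
d_tool mm [-0.3 -0.6 -0.1] w deg [ 0.01  0.03 -0.22] d after turn [-0.3 -0.6 -0.1] F [-0.3  1.1 17.1] t 36.12 grip 11.0
d_tool mm [-0.3 -0.4 -0.1] w deg [ 0.01  0.04 -0.2 ] d after turn [-0.3 -0.4 -0.1] F [ 0.1  0.4 14.7] t 36.42 grip 10.8
d_tool mm [-0.3 -0.4 -0.1] w deg [ 0.01  0.04 -0.2 ] d after turn [-0.3 -0.4 -0.1] F [-0.6  0.8 14. ] t 36.73 grip 10.9
d_tool mm [-0.3 -0.4 -0.1] w deg [ 0.01  0.04 -0.2 ] d after turn [-0.3 -0.4 -0.1] F [-1.9  1.1 14.9] t 37.02 grip 11.1
```

Holding a steady push of about 14 N, upright to 0.2°. I'm handing in now.

```bash
python3 -c "
from rig import robot
print(robot.hand_in())"
```

```text
the job is handed in; nothing more can be done
None
```

The job is handed in at about 37 s, with both parts done in order. I put the bundle in the empty bay, let go of it, then moved the wide label holder from the block into the shelf slot.

**Bundle:** After release it measured x 0.621, y 0.032 m, yaw -0.064 rad. The midpoint of the two stacks is x 0.620, y 0.033 m, yaw -0.070 rad. My last camera fits of the bundle and the low stack failed because the arm blocked the view. The final picture shows both in place, and the tall stack fitted at the same spot as before.

**Holder:** It is down at slot-floor height (the bottom edge works out at about 0.0635 m, the floor is 0.064 m) with the card facing the front. By my measurements it is centred on the bundle to within about 1 mm. It is still gripped and pressed down with a steady 14 N or so, and the hand is tilted 0.2°.

**What went wrong on the way:**
- **Bundle grasps:** The first three tries to grip the bundle closed above it, because the fingertips sit higher when open. The fourth held, and the bundle had not moved in the check after the first try.
- **Holder press:** One pressing step briefly reached 45 N on the holder, below the 70 N that would split it. It also shifted the hand sideways about 4 mm, which I then corrected.

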